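Seat the talc tub and turn its label to the front

TASK

Tidy the bathroom shelf: gently slide the round talc tub along the shelf, without lifting or tipping it, until it drops into the round pocket, then turn it there with a fingertip until its paper label faces straight out of the shelf's open front, away from the peg board. Leave the tumbler and the soap dish where they stand.

Things in the scene. Friction and masses are not known exactly. Their poses are not given: they have to be found in the camera images.
- shelf: Fixed low aluminium shelf, 220 mm deep (its x) and 520 mm long (its y), its flat top 45 mm above the table, turned by up to 15 degrees. Origin: on the table under the middle of the shelf. Its -x side is the open front, which looks roughly towards the robot; along its back edge stands an upright white peg board.
- board (a point): Middle of the front face of the fixed peg board on the shelf's back edge: 500 mm long, from 45 to 235 mm above the table. A round hairbrush (180 mm to the shelf's -y) and a scrubber (170 mm to its +y) hang fixed on hooks and stand out up to 55 mm in front of it.
- pocket (a point): Centre of the floor of the round pocket in the shelf top: 102 mm across, 6 mm deep, with a thin white liner, 45 mm in front of the shelf's middle line. Axes as the shelf's.
- tub: Loose round grey talc tub, an upright cylinder 96 mm across, 60 mm high, 0.2 to 0.4 kg: too wide to grip. Origin: centre of its underside; z up its axis; the paper label is centred on its -x side. It starts on the shelf top to one side of the pocket, in which it has 3 mm of play all round. Its underside is slick on the shelf (friction about 0.2).
- lid (a point): Centre of the tub's flat flip-top lid, shut tight and flush with the wall, 60 mm above the underside. A paper strip 16 mm wide runs from the label up the wall and over the lid to this point, so it shows from above; a thin black seam crosses the lid opposite. A fingertip pressed with 5 to 10 N within 6 mm of the lid's edge and dragged round turns the tub in its pocket, with slip (much more slip farther in).
- label (a point): Middle of the paper label on the tub's wall, 22 mm above the underside and 48 mm from the axis, towards the tub's -x.
- tumbler_mid (a point): Middle of the glass tumbler, 68 mm across at the rim and 85 mm high, standing loose on the shelf at the other side of the pocket. Bystander.
- dish_mid (a point): Middle of the purple soap dish with its bar of soap, 70 by 105 by 22 mm, lying loose on the shelf between the pocket and the peg board. Bystander.
There are look-alikes about, which are no part of the job. What is shaped like the tub but red is not meant.

How it is judged:
By the outcome, as a careful person would: the job done as asked, in the order asked, and still so for the second after the job is handed in, with the robot touching nothing.
It also fails if it takes over 58 s, if anything falls off the work surface, if the arm or the gripper's body presses on something with over 40 N, if the wrist force passes 120 N, or if a joint passes its speed limit or range.

ROBOT

A 6-joint arm with a two-finger parallel gripper is mounted at the origin on the work surface. World frame = base frame: x ahead of the robot, y to its left, z up, the work surface at z = 0. Lengths are in m, angles in rad, forces in N, time in s.
With the tool pointing down it reaches from about 0.375 to 0.975 m from the base axis. Payload 3.8 kg.
Tool frame: the origin (TCP) lies at the very end of the fingers, on their centre line; the grasp point (between the pads) lies 19 mm behind it; z points along the fingers, y is the direction in which the jaws open and shut (so a half turn about z gives the same grasp; the last joint's range is limited). The gripper opens to 85 mm and grips with 20 to 120 N. Pads are 22 mm wide; open, the fingers measure 114 mm over their backs; the gripper's body (76 mm by 85 mm) begins 54 mm behind the grasp point. The pads swing forward as they close: fully open they stand 13 mm farther back than shut.
Start: joints at [1.132, 0.264, 1.604, -0, 1.274, -0.037], TCP at [0.264, 0.621, 0.231] pointing down, gripper open.
Joint ranges: [-2.63, 2.63], [-0.94, 2.18], [0.31, 2.57], [-1.31, 4.45], [0, 2.66], [-2.55, 2.55]. Speed limits (rad/s): [2.57, 2.57, 3.14, 3.14, 3.14, 3.14].

INTERFACE

Orientations are given as a rotation vector (axis times angle).
In Python, from workcell import status, read_camera, camera_info, order gives the robot as it stands.
- The arm moves only by the tool move_arm, never from a script. Its argument "deltas" is a list of rows, each a list of 3 entries, a list of its own where there are three numbers: the turn, a rotation vector about the world's x, y, z as a fraction of full scale, then the shift along the world's x, y, z as a fraction of full scale, then the closure, from -1 (fully open) to 1 (shut), so that 0 is half open. A call has 1 to 20 rows; each row is the pose to reach, as a shift and turn from the pose commanded when the call began; what a row does not reach only later rows make up. Full scale, the value 1, is 0.1 m for a shift and pi/2 rad for a turn. A row lasts 1/8 s, in which the tool goes at most 62.5 mm and 10.7 degrees, less where a joint would pass 70% of its speed; a pose out of reach is approached as far as the arm can. A call with a number of a shift or a turn outside -1 to 1 is refused whole. A call with a gripper value outside its range is refused whole. The fingers move at their own pace and stop on an object; "grip_force" is the grip in N (left out, the last holds). Time passes only in rows, so rows that repeat a pose let the fingers close. It gives the time, the measured TCP pose, the force and the opening at its end, in the units of the state.
- status.read_state(): the state, without advancing time (a new reading comes with each control period).
- read_camera(name): name is "scene" or "top" or "wrist"; returns (picture, depth): 480x640x3 uint8, red, green, blue; 480x640 float32, m along the optical axis (not along the pixel's ray), 0 where there is no reading.
- camera_info(name): a dict with "K" (3x3 intrinsics, pixels), "R" (3x3) and "t" (3): a world point X has camera coordinates R X + t. Camera axes: x right, y down, z forward; pixel columns grow to the right and rows downward; lengths in m; the calibration is good to about 2 mm. A picture is of the moment at which its call begins: read the wrist's pose just before it. camera_info takes no time and is no camera call; for the wrist camera it gives the pose at the moment of the call.
- order.finish_job(): hands the job in, once; it reports no verdict.
The state is a dict: "time": time; "q": joint angles; "joint_vel": joint speeds; "joint_torque": joint torques, N m; "tool_pos": TCP position; "tcp_rot": TCP orientation; "wrist_force": force on the tool from outside, world axes, zero at the start; "torque": the same for the moment, N m; "width": opening from 0.0 (shut) to 1.0 (fully open).
Only numpy, scipy, OpenCV 4.12 (cv2) and the standard library are available. Lean on these libraries where they do the work, as an engineer would, in place of code of your own. Each camera call takes 0.05 s, during which the arm holds its last target. There are 200 camera calls.

## Working session

There is one attempt and no reset: what is moved stays moved. The work goes in short steps, Python scripts to look and compute and a tool call to move; the robot and the scene stay as the last step left them, time stands still between calls to the robot, and variables do not carry over. Pictures are saved under pics/ and viewed, about 8 in all and at most 12, crops included, and the job is handed in when it is done.

Besides the shell and the picture viewer there is one more tool, called after "Emit:" in YAML: its name, and indented under it one key for each argument. move_arm: Moves the arm, as the interface text tells. Its arguments: {"type":"object","properties":{"deltas":{"type":"array","items":{"type":"array"}},"grip_force":{"type":"number"}},"required":["deltas"]}

```bash
mkdir -p pics
cat > h.py <<'E'
import numpy as np, cv2
from workcell import status, read_camera, camera_info, order
def snap(n,f=None):
    ci=camera_info(n); p,d=read_camera(n)
    if f: cv2.imwrite('pics/'+f,p[:,:,::-1])
    return p,d,ci
def ray(ci,u,v,z):
    K,R,t=[np.array(ci[k],float) for k in('K','R','t')]
    d=R.T@np.linalg.inv(K)@np.array([u,v,1.]); c=-R.T@t
    return c+d*(z-c[2])/d[2]
def proj(ci,X):
    K,R,t=[np.array(ci[k],float) for k in('K','R','t')]
    p=K@(R@np.array(X)+t); return p[:2]/p[2]
E
python3 - <<'E'
from h import *
s=status.read_state();print(s)
for n in('top','scene'):
    p,d,ci=snap(n,n+'0.png'); np.savez('pics/'+n+'0.npz',p=p,d=d,**{k:np.array(ci[k]) for k in 'KRt'}); print(n,ci)
E
```

```text
{'time': 0.0, 'q': array([ 1.13208528e+00,  2.64778366e-01,  1.60538135e+00, -6.08562010e-06,
        1.27366773e+00, -3.69123903e-02]), 'joint_vel': array([ 6.47310003e-06,  5.00636528e-05, -5.96270906e-04, -9.67238799e-04,
        2.81306818e-03, -3.67346125e-05]), 'joint_torque': array([ 1.82882254e-04, -5.15091920e+01, -3.67327166e+01,  2.57983438e-04,
        1.26621936e-02,  1.58840322e-05]), 'tool_pos': array([0.26367868, 0.6205816 , 0.22994104]), 'tcp_rot': array([-0.62679981, -3.07789582,  0.00341319]), 'wrist_force': array([ 0.32870418,  0.18143321, -0.45672374]), 'torque': array([ 0.01917378, -0.01122104,  0.02801884]), 'width': 0.9972441592287492}
top {'K': array([[522.19448751,   0.        , 325.21461111],
       [  0.        , 522.19448751, 238.27907395],
       [  0.        ,   0.        ,   1.        ]]), 'R': array([[ 0.00900808, -0.99980067, -0.01781765],
       [-0.99581787, -0.00734931, -0.09106455],
       [ 0.09091545,  0.01856345, -0.99568558]]), 't': array([0.01769343, 0.54183934, 0.75003824])}
scene {'K': array([[469.22536204,   0.        , 313.11139097],
       [  0.        , 469.22536204, 233.58277937],
       [  0.        ,   0.        ,   1.        ]]), 'R': array([[ 0.0056327 ,  0.99994868, -0.00842108],
       [ 0.82234215, -0.00942337, -0.56891528],
       [-0.56896544, -0.00372048, -0.82235302]]), 't': array([-0.00863195, -0.39347158,  1.10219344])}
```

View pics/top0.png

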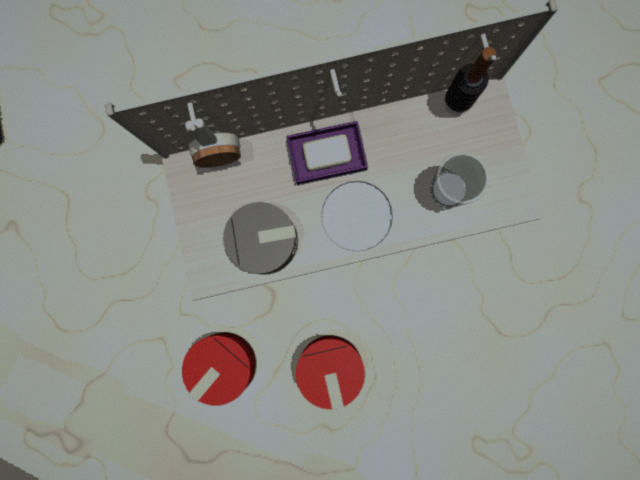

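View pics/scene0.png

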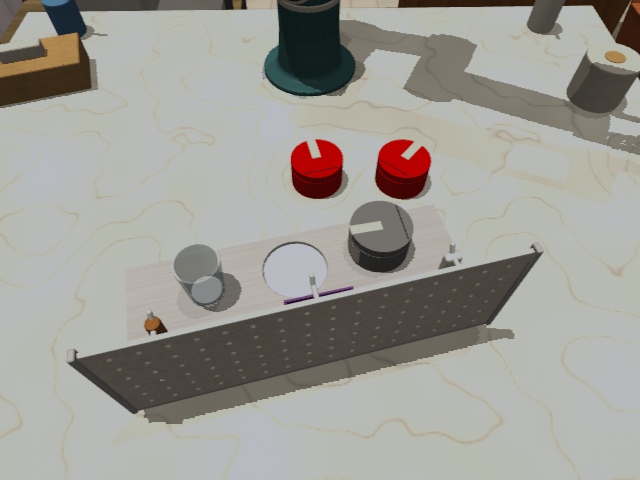

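Top view: the tub's lid is at about (261,238) with its strip pointing right (−y). The pocket is at (357,216), the dish at (328,153) and the tumbler at (455,185). The scene view agrees.

```bash
cat >> h.py <<'E'
def lab(p,d,ci,ulo,uhi,vlo,vhi,zlo,zhi):
    K,R,t=[np.array(ci[k],float) for k in('K','R','t')]
    vv,uu=np.mgrid[0:480,0:640]
    P=(np.linalg.inv(K)@np.stack([uu.ravel(),vv.ravel(),np.ones(uu.size)]))*d.ravel()
    W=(R.T@(P-t[:,None])).T.reshape(480,640,3)
    m=(d>0)&(W[...,2]>zlo)&(W[...,2]<zhi)&(uu>ulo)&(uu<uhi)&(vv>vlo)&(vv<vhi)
    return W,m
def circ(m):
    c=max(cv2.findContours(m.astype(np.uint8),cv2.RETR_EXTERNAL,cv2.CHAIN_APPROX_NONE)[0],key=cv2.contourArea)
    return c,cv2.fitEllipse(cv2.convexHull(c))
E
python3 - <<'E'
from h import *
z=np.load('pics/top0.npz');p,d=z['p'],z['d'];ci={k:z[k] for k in'KRt'}
W,m=lab(p,d,ci,200,330,180,290,.09,.12)
c,e=circ(m);print('lid',e,W[m].mean(0),'ctr',ray(ci,*e[0],.105))
h=np.array([ray(ci,u,v,.105)[:2] for u,v in c[:,0]]);print('minEncl',cv2.minEnclosingCircle(h.astype(np.float32)))
hsv=cv2.cvtColor(p,cv2.COLOR_RGB2HSV)
for v,u in((236,275),(255,250),(216,357),(250,310),(238,233)):print((u,v),p[v,u],hsv[v,u],W[v,u])
mm=m&(p.min(2)>140);n,l,s,cc=cv2.connectedComponentsWithStats(mm.astype(np.uint8));print('strip',s[1:],cc[1:])
# pocket
_,m2=lab(p,d,ci,310,400,170,260,.03,.0425)
c,e=circ(m2);h=np.array([ray(ci,u,v,.039)[:2] for u,v in c[:,0]]);print('pocket',e,ray(ci,*e[0],.039),cv2.minEnclosingCircle(h.astype(np.float32)))
# shelf front edge
W,ms=lab(p,d,ci,150,545,80,305,.038,.052)
print('shelfz',np.median(W[ms][:,2]))
pts=W[ms][:,:2].astype(np.float32); r=cv2.minAreaRect(pts);print(r,cv2.boxPoints(r))
# dish purple, pegboard
mp=(hsv[...,0]>130)&(hsv[...,0]<160)&(hsv[...,1]>80);c,e=circ(mp)
print('dish',cv2.boxPoints(cv2.minAreaRect(np.array([ray(ci,u,v,.065)[:2] for u,v in c[:,0]],np.float32))))
E
```

```text
lid ((259.2676086425781, 237.74105834960938), (71.25044250488281, 72.51023864746094), 81.69100952148438) [0.53454081 0.10879533 0.10417294] ctr [0.53443191 0.10856697 0.105     ]
minEncl ((0.5347557067871094, 0.10831992328166962), 0.04887033998966217)
(275, 236) [158 165 151] [ 45  22 165] [0.53695373 0.08764309 0.10460873]
(250, 255) [101 101  97] [ 30  10 101] [0.51124363 0.12028048 0.10600167]
(357, 216) [156 161 167] [106  17 167] [ 0.57351151 -0.02430813  0.0382655 ]
(310, 250) [158 163 162] [ 84   8 163] [0.52265613 0.04353873 0.04554042]
(233, 238) [89 87 84] [18 14 89] [0.53379643 0.14362404 0.1053311 ]
strip [[259 226  35  17 367]] [[276.10899183 233.84741144]]
pocket ((356.3627014160156, 215.6001434326172), (69.30940246582031, 72.8123779296875), 91.425537109375) [ 0.57399522 -0.02334479  0.039     ] ((0.5745686888694763, -0.02233058772981167), 0.05445573851466179)
shelfz 0.04417486934692197
((0.6163859963417053, -0.013419955968856812), (0.21842283010482788, 0.5215364694595337), 13.741289138793945) [[ 0.448358    0.21394274]
 [ 0.5722428  -0.2926664 ]
 [ 0.784414   -0.24078265]
 [ 0.6605292   0.2658265 ]]
dish [[ 0.61531705  0.06322605]
 [ 0.6374902  -0.0374414 ]
 [ 0.7075911  -0.0220009 ]
 [ 0.68541795  0.07866655]]
```

Emit:
move_arm:
  deltas:
    - [[0,0,-0.056],[0.25,-0.43,0],0]
    - [[0,0,-0.112],[0.49,-0.86,0],0]
    - [[0,0,-0.112],[0.49,-0.86,0],0]
  grip_force: 40

```text
time: 0.48
tool_pos: [0.3141, 0.5324, 0.2306]
tcp_rot: [0.9, 3.01, -0.003]
wrist_force: [-0.1, 0.9, -0.2]
width: 0.497
```

Emit:
move_arm:
  deltas:
    - [[0,0,-0.056],[0.25,-0.43,0],0]
    - [[0,0,-0.112],[0.49,-0.86,0],0]
    - [[0,0,-0.112],[0.49,-0.86,0],0]

```text
time: 0.85
tool_pos: [0.3628, 0.4476, 0.231]
tcp_rot: [-1.16, -2.92, 0.001]
wrist_force: [0.1, 0.0, -0.3]
width: 0.499
```

Emit:
move_arm:
  deltas:
    - [[0,0,-0.056],[0.25,-0.43,0],0]
    - [[0,0,-0.112],[0.49,-0.86,0],0]
    - [[0,0,-0.112],[0.49,-0.86,0],0]

```text
time: 1.23
tool_pos: [0.4117, 0.3624, 0.2312]
tcp_rot: [-1.411, -2.807, -0.0]
wrist_force: [0.0, 1.4, 0.0]
width: 0.499
```

Emit:
move_arm:
  deltas:
    - [[0,0,-0.056],[0.25,-0.43,0],0]
    - [[0,0,-0.112],[0.49,-0.86,0],0]
    - [[0,0,-0.112],[0.49,-0.86,0],0]

```text
time: 1.6
tool_pos: [0.4608, 0.277, 0.2312]
tcp_rot: [-1.651, -2.672, -0.001]
wrist_force: [0.1, 0.8, 0.9]
width: 0.496
```

Emit:
move_arm:
  deltas:
    - [[0,0,-0.056],[0.25,-0.43,0],0]
    - [[0,0,-0.112],[0.49,-0.86,0],0]
    - [[0,0,-0.112],[0.49,-0.86,0],0]

```text
time: 1.98
tool_pos: [0.5099, 0.1914, 0.2312]
tcp_rot: [-1.879, -2.517, -0.001]
wrist_force: [-0.2, 1.8, -0.5]
width: 0.502
```

Emit:
move_arm:
  deltas:
    - [[0,0,0],[0,0,-0.5],0]
    - [[0,0,0],[0,0,-1.0],0]

```text
time: 2.22
tool_pos: [0.5093, 0.1943, 0.1311]
tcp_rot: [1.874, 2.521, 0.005]
wrist_force: [-0.8, 0.8, -0.5]
width: 0.499
```

Emit:
move_arm:
  deltas:
    - [[0,0,0],[0,0,-0.3],0]
    - [[0,0,0],[0,0,-0.6],0]
    - [[0,0,0],[0,0,-0.77],0]
    - [[0,0,0],[0,0,-0.77],0]

```text
time: 2.72
tool_pos: [0.5075, 0.1924, 0.053]
tcp_rot: [-1.874, -2.519, 0.003]
wrist_force: [-0.5, -0.4, -0.4]
width: 0.496
```

Run:
```python
from h import *
snap('top','top1.png');p,d,ci=snap('scene'); print(status.read_state()['tool_pos'])
cv2.imwrite('pics/sc1.png',cv2.resize(p[150:350,150:480,::-1],None,fx=2,fy=2))
```

```text
[0.50958783 0.19232413 0.05516403]
```

View pics/sc1.png

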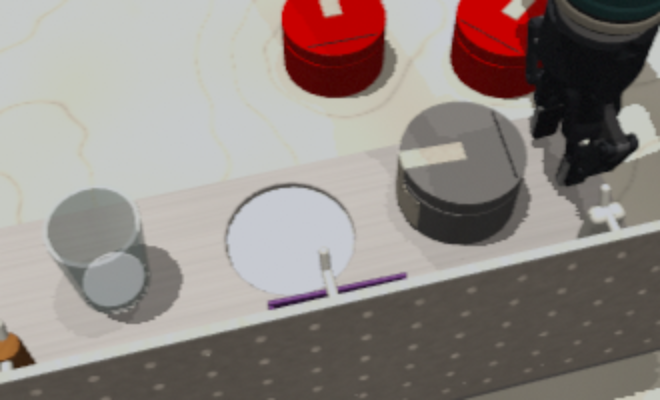

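Emit:
move_arm:
  deltas:
    - [[0,0,0],[0.029,-0.096,0],0]
    - [[0,0,0],[0.057,-0.192,0],0]
    - [[0,0,0],[0.074,-0.249,0],0]
    - [[0,0,0],[0.088,-0.297,0],0]
    - [[0,0,0],[0.103,-0.345,0],0]
    - [[0,0,0],[0.117,-0.393,0],0]
    - [[0,0,0],[0.134,-0.45,0],0]
    - [[0,0,0],[0.151,-0.508,0],0]
    - [[0,0,0],[0.171,-0.575,0],0]
    - [[0,0,0],[0.191,-0.642,0],0]
    - [[0,0,0],[0.211,-0.709,0],0]
    - [[0,0,0],[0.231,-0.776,0],0]
    - [[0,0,0],[0.245,-0.824,0],0]
    - [[0,0,0],[0.257,-0.863,0],0]
    - [[0,0,0],[0.257,-0.863,0],0]

```text
time: 4.7
tool_pos: [0.5348, 0.1046, 0.0543]
tcp_rot: [1.878, 2.518, -0.0]
wrist_force: [0.2, 0.4, 1.2]
width: 0.499
```

```bash
cat >> h.py <<'E'
def tub(p,d,ci,z=.105):
    W,m=lab(p,d,ci,200,430,160,300,z-.016,z+.009)
    hsv=cv2.cvtColor(p,cv2.COLOR_RGB2HSV)
    g=m&(p.max(2)>70)
    return W,g
E
python3 - <<'E'
from h import *
p,d,ci=snap('top','top2.png'); W,g=tub(p,d,ci)
cv2.imwrite('pics/t2.png',cv2.resize(p[100:320,180:520,::-1],None,fx=2,fy=2))
c,e=circ(g);print(e,ray(ci,*e[0],.105),status.read_state()['tool_pos'])
E
```

```text
((305.33245849609375, 227.2195281982422), (64.83584594726562, 70.45366668701172), 3.7280495166778564) [0.54897238 0.04728748 0.105     ] [0.53473318 0.10475057 0.05428455]
```

View pics/t2.png

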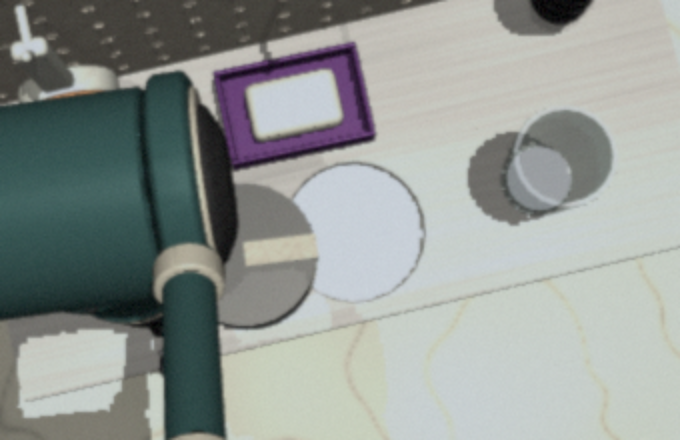

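Emit:
move_arm:
  deltas:
    - [[0,0,0],[0.009,-0.029,0],0]
    - [[0,0,0],[0.022,-0.072,0],0]
    - [[0,0,0],[0.039,-0.13,0],0]
    - [[0,0,0],[0.057,-0.19,0],0]
    - [[0,0,0],[0.074,-0.248,0],0]
    - [[0,0,0],[0.091,-0.306,0],0]
    - [[0,0,0],[0.109,-0.364,0],0]
    - [[0,0,0],[0.126,-0.42,0],0]
    - [[0,0,0],[0.143,-0.478,0],0]
    - [[0,0,0],[0.157,-0.525,0],0]
    - [[0,0,0],[0.169,-0.565,0],0]
    - [[0,0,0],[0.18,-0.6,0],0]
    - [[0,0,0],[0.189,-0.63,0],0]
    - [[0,0,0],[0.197,-0.658,0],0]
    - [[0,0,0],[0.205,-0.684,0],0]
    - [[0,0,0],[0.212,-0.71,0],0]
    - [[0,0,0],[0.217,-0.725,0],0]
    - [[0,0,0],[0.217,-0.725,0],0]

```text
time: 7.0
tool_pos: [0.5565, 0.0323, 0.0543]
tcp_rot: [1.878, 2.518, 0.0]
wrist_force: [-0.4, -0.0, -0.8]
width: 0.501
```

Run:
```python
from h import *
s=status.read_state()
p,d,ci=snap('top','top3.png')
q,dq,cq=snap('scene','sc3.png')
a=cv2.resize(p[130:300,230:450,::-1],None,fx=2,fy=2);b=cv2.resize(q[170:340,180:400,::-1],None,fx=2,fy=2)
cv2.imwrite('pics/t3.png',np.vstack([a,b])[:,:])
for u in((340,225),(350,230),(330,200),(345,240)):
    W,_=lab(p,d,ci,0,640,0,480,0,1);print(u,W[u[1],u[0]])
print(s['tool_pos'],s['wrist_force'])
```

```text
(340, 225) [0.51647711 0.00403585 0.41037783]
(350, 230) [ 0.54577207 -0.01227425  0.10401849]
(330, 200) [0.53137691 0.01139472 0.43363437]
(345, 240) [ 0.53238935 -0.00569907  0.10352121]
[0.55650292 0.03229497 0.05432796] [-0.42482312 -0.01567366 -0.77871301]
```

View pics/t3.png

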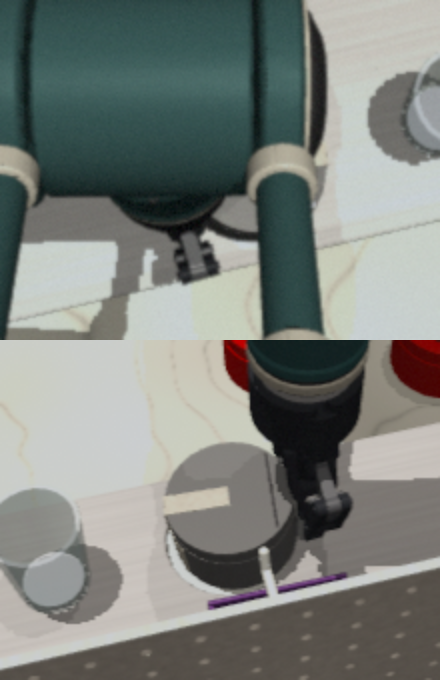

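Emit:
move_arm:
  deltas:
    - [[0,0,0],[0.004,-0.012,0],0]
    - [[0,0,0],[0.007,-0.024,0],0]
    - [[0,0,0],[0.01,-0.035,0],0]
    - [[0,0,0],[0.013,-0.044,0],0]
    - [[0,0,0],[0.013,-0.044,0],0]
    - [[0,0,0],[0.013,-0.044,0],0]

```text
time: 7.85
tool_pos: [0.5577, 0.028, 0.0543]
tcp_rot: [1.878, 2.518, -0.0]
wrist_force: [0.4, 0.2, -0.4]
width: 0.501
```

```bash
cat >> h.py <<'E'
def scl():
    p,d,ci=snap('scene'); W,m=lab(p,d,ci,240,345,195,275,.088,.115)
    n,l,s,cc=cv2.connectedComponentsWithStats((m&(p.max(2)<250)).astype(np.uint8))
    g=p.astype(int); mm=m&(p.max(2)>75); c,e=circ(mm)
    pts=W[mm]; A=np.c_[pts[:,:2],np.ones(len(pts))]; pl=np.linalg.lstsq(A,pts[:,2],rcond=None)[0]
    print('scene lid',e,'plane slope',pl[:2].round(3),'z med',np.median(pts[:,2]))
    print('centre',[ray(ci,*e[0],z).round(4) for z in(.105,.099)])
    return p,d,ci
E
python3 - <<'E'
from h import *
s=status.read_state(); print(s['tool_pos'],s['wrist_force'])
q,dq,cq=scl(); z=np.load('pics/scene0.npz')
cv2.imwrite('pics/s4.png',cv2.resize(q[170:340,180:400,::-1],None,fx=3,fy=3))
E
```

```text
[0.55769271 0.02798059 0.05428743] [ 0.41483981  0.20431854 -0.40802526]
scene lid ((293.1082763671875, 249.75253295898438), (54.638946533203125, 64.95818328857422), 81.43538665771484) plane slope [-0.001 -0.   ] z med 0.09881012575341908
centre [array([ 0.5796, -0.023 ,  0.105 ]), array([ 0.5758, -0.0233,  0.099 ])]
```

View pics/s4.png

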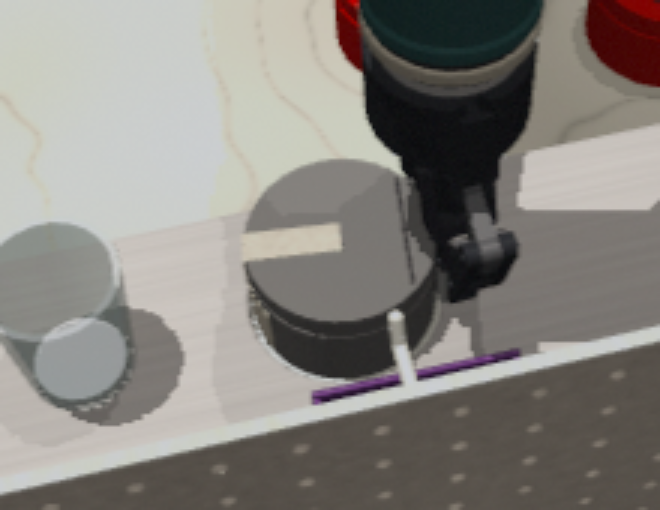

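The tub has dropped: its lid is level at z = 0.099. I'll back off, rise, close the fingers and measure the strip.

Emit:
move_arm:
  deltas:
    - [[0,0,0],[-0.03,0.1,0],0]
    - [[0,0,0],[-0.08,0.3,0],0]
    - [[0,0,0],[-0.08,0.3,0.45],0]
    - [[0,0,0],[-0.08,0.3,0.9],0.5]
    - [[0,0,0],[-0.27,-0.3,0.9],1]
    - [[0,0,0],[-0.27,-0.62,0.9],1]
    - [[0,0,0],[-0.27,-0.62,0.9],1]

```text
time: 8.78
tool_pos: [0.5304, -0.0344, 0.1445]
tcp_rot: [1.88, 2.516, 0.0]
wrist_force: [-0.1, 0.5, 0.9]
width: 0.0
```

```bash
cat >> h.py <<'E'
def strip(c=(.5745,-.0235),z=.099,f=None,R0=.018,R1=.046):
    out={}
    for n in('scene','top'):
        p,d,ci=snap(n)
        # sample lid on rings, find bright arc
        B=[]
        for r in np.arange(R0,R1,.002):
            a=np.radians(np.arange(-180,180,1.))
            px=np.array([proj(ci,(c[0]+r*np.cos(t),c[1]+r*np.sin(t),z)) for t in a])
            col=np.array([p[int(round(v)),int(round(u))] for u,v in px]).astype(int)
            ok=(col.min(1)>135)
            if 3<ok.sum()<80:
                w=np.exp(1j*a[ok]).mean(); e=(c[0]+r*w.real,c[1]+r*w.imag); B.append((r,np.degrees(np.angle(w)),ok.sum(),*(r*np.array([w.real,w.imag])/abs(w))))
        if len(B)>3:
            B=np.array(B); v=np.linalg.svd(B[:,3:]-B[:,3:].mean(0))[2][0]
            if v@B[-1,3:]<0: v=-v
            out[n]=(np.degrees(np.arctan2(v[1],v[0])).round(1),np.median(B[:,1]).round(1),B[:,2].astype(int))
        if f: cv2.imwrite('pics/%s_%s.png'%(n,f),cv2.resize(p[150:350,180:440,::-1],None,fx=3,fy=3))
    for k in out: print(k,'line dir',out[k][0],'median angle',out[k][1],'widths',out[k][2])
E
python3 - <<'E'
from h import *
s=status.read_state(); print(s['tool_pos'],s['wrist_force'],s['width'],s['time'])
scl(); strip(f='5')
p,d,ci=snap('top')
W,m=lab(p,d,ci,300,420,170,270,.093,.105);c,e=circ(m);print('top lid',e,ray(ci,*e[0],.099))
E
```

```text
[ 0.5303714  -0.03439263  0.1445347 ] [-0.13242613  0.50983468  0.88744919] 0.00010426207786554059 8.775
scene lid ((292.6946105957031, 250.28944396972656), (54.2759895324707, 64.02664184570312), 86.79872131347656) plane slope [ 0. -0.] z med 0.0988335570411442
centre [array([ 0.5805, -0.0236,  0.105 ]), array([ 0.5767, -0.0239,  0.099 ])]
scene line dir -82.5 median angle -85.5 widths [59 50 43 38 35 37 34 31 27 25 24 26 24 23]
top lid ((333.19049072265625, 212.3333282470703), (1.11118745803833, 45.611778259277344), 6.207146167755127) [0.57008568 0.01032202 0.099     ]
```

Emit:
move_arm:
  deltas:
    - [[0,0,0],[0,-0.01,-0.2],1]
    - [[0,0,0],[0,-0.01,-0.4],1]
    - [[0,0,0],[0,-0.01,-0.44],1]
    - [[0,0,0],[0,-0.01,-0.45],1]
    - [[0,0,0],[0,-0.01,-0.46],1]
    - [[0,0,0],[0,-0.01,-0.46],1]

```text
time: 9.72
tool_pos: [0.5313, -0.0347, 0.0991]
tcp_rot: [1.877, 2.518, 0.002]
wrist_force: [0.6, 0.5, 2.5]
width: -0.002
```

Emit:
move_arm:
  deltas:
    - [[0,0,0],[0,0,-0.005],1]
    - [[0,0,0],[0,0,-0.005],1]

```text
time: 9.98
tool_pos: [0.5315, -0.0348, 0.099]
tcp_rot: [1.877, 2.517, 0.002]
wrist_force: [-2.1, 1.7, 6.0]
width: -0.002
```

Emit:
move_arm:
  deltas:
    - [[0,0,0],[0,0,-0.005],1]
    - [[0,0,0],[0,0,-0.005],1]

```text
time: 10.22
tool_pos: [0.5316, -0.035, 0.099]
tcp_rot: [1.877, 2.517, 0.002]
wrist_force: [-2.4, 1.3, 8.4]
width: -0.001
```

Emit:
move_arm:
  deltas:
    - [[0,0,0],[-0.007,0.031,0],1]
    - [[0,0,0],[-0.011,0.063,0],1]
    - [[0,0,0],[-0.013,0.095,0],1]
    - [[0,0,0],[-0.013,0.126,0],1]
    - [[0,0,0],[-0.011,0.158,0],1]
    - [[0,0,0],[-0.007,0.189,0],1]
    - [[0,0,0],[0,0.22,0],1]
    - [[0,0,0],[0.009,0.25,0],1]
    - [[0,0,0],[0.02,0.28,0],1]
    - [[0,0,0],[0.032,0.309,0],1]
    - [[0,0,0],[0.047,0.337,0],1]
    - [[0,0,0],[0.064,0.364,0],1]
    - [[0,0,0],[0.064,0.364,0],1]

```text
time: 11.85
tool_pos: [0.5385, 0.001, 0.099]
tcp_rot: [1.876, 2.516, 0.002]
wrist_force: [-0.8, -1.2, 7.2]
width: 0.001
```

Run:
```python
from h import *
s=status.read_state(); print(s['tool_pos'],s['wrist_force'],s['time'])
strip(f='6')
```

```text
[0.53851732 0.00102195 0.09904675] [-0.78599393 -1.15238275  7.16499395] 11.85
scene line dir -108.3 median angle -116.0 widths [58 47 48 38 37 33 33 29 27 27 26 26 21 42]
```

View pics/scene_6.png

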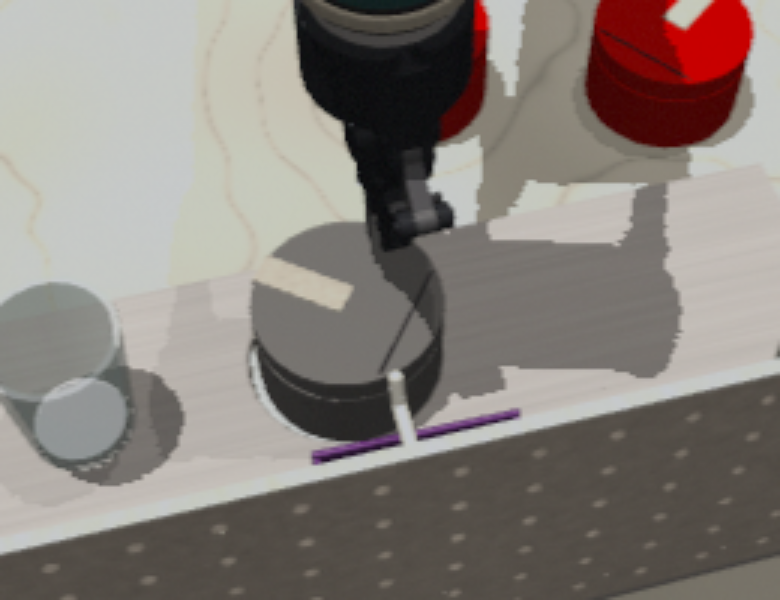

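Emit:
move_arm:
  deltas:
    - [[0,0,0],[0.019,0.026,0],1]
    - [[0,0,0],[0.039,0.05,0],1]
    - [[0,0,0],[0.061,0.073,0],1]
    - [[0,0,0],[0.085,0.094,0],1]
    - [[0,0,0],[0.109,0.113,0],1]
    - [[0,0,0],[0.136,0.131,0],1]
    - [[0,0,0],[0.163,0.147,0],1]
    - [[0,0,0],[0.192,0.161,0],1]
    - [[0,0,0],[0.221,0.173,0],1]
    - [[0,0,0],[0.251,0.182,0],1]
    - [[0,0,0],[0.282,0.19,0],1]
    - [[0,0,0],[0.313,0.196,0],1]
    - [[0,0,0],[0.344,0.199,0],1]
    - [[0,0,0],[0.376,0.2,0],1]
    - [[0,0,0],[0.408,0.199,0],1]
    - [[0,0,0],[0.439,0.196,0],1]
    - [[0,0,0],[0.47,0.19,0],1]
    - [[0,0,0],[0.501,0.182,0],1]
    - [[0,0,0],[0.501,0.182,0],1]

```text
time: 14.32
tool_pos: [0.5882, 0.0194, 0.0991]
tcp_rot: [1.877, 2.517, 0.002]
wrist_force: [-1.4, -0.2, 7.6]
width: -0.003
```

```bash
cat >> h.py <<'E'
def strip2(f=None):
    "strip line from bright mask on lid (both cameras), plus black seam direction"
    for n,box in(('scene',(240,345,190,285)),('top',(300,420,160,280))):
        p,d,ci=snap(n); W,m=lab(p,d,ci,*box,.092,.106)
        if m.sum()<800: continue
        k=np.ones((3,3),np.uint8)
        b=cv2.morphologyEx((m&(p.min(2)>130)).astype(np.uint8),cv2.MORPH_OPEN,k)
        nn,l,s,cc=cv2.connectedComponentsWithStats(b)
        if nn<2: continue
        i=1+np.argmax(s[1:,4]); v,u=np.nonzero(l==i)
        P=np.array([ray(ci,a,bb,.099)[:2] for a,bb in zip(u,v)],np.float32)
        r=cv2.minAreaRect(P); x,y,cx,cy=cv2.fitLine(P,cv2.DIST_L2,0,.01,.01).ravel()
        a=np.degrees(np.arctan2(y,x))
        print(n,'strip line',round(a,1),round((a+360)%360-180,1),'mid',(cx,cy),'size',r[1],'lid mean',W[m][:,:2].mean(0).round(4))
        if f: cv2.imwrite('pics/%s_%s.png'%(n,f),cv2.resize(p[150:350,180:440,::-1],None,fx=3,fy=3))
E
python3 - <<'E'
from h import *
s=status.read_state(); print(s['tool_pos'],s['wrist_force'],s['time'])
strip2(f='7');strip()
E
```

```text
[0.58822699 0.01940834 0.09906022] [-1.4227775  -0.21264127  7.6396684 ] 14.325
scene strip line 11.9 -168.1 mid (np.float32(0.55409455), np.float32(-0.027865045)) size (0.048379331827163696, 0.018424764275550842) lid mean [ 0.5819 -0.0259]
top strip line -20.9 159.1 mid (np.float32(0.5584077), np.float32(-0.033270378)) size (0.05086357146501541, 0.06650882959365845) lid mean [ 0.569  -0.0319]
scene line dir -153.7 median angle -167.8 widths [60 54 49 45 38 38 36 33 31 30 28 24 25 74]
top line dir 151.7 median angle -165.0 widths [79 73 73 75 73 57]
```

Emit:
move_arm:
  deltas:
    - [[0,0,0],[0,0,0.1],1]
    - [[0,0,0],[0,0,0.5],1]
    - [[0,0,0],[0,0,0.9],1]
    - [[0,0,0],[-0.3,0.5,0.9],1]
    - [[0,0,0],[-0.6,1,0.9],1]

```text
time: 15.15
tool_pos: [0.5274, 0.1202, 0.1886]
tcp_rot: [1.88, 2.515, 0.003]
wrist_force: [0.6, 0.6, 1.0]
width: -0.001
```

Emit:
move_arm:
  deltas:
    - [[0,0,0],[-0.3,0.5,0],1]
    - [[0,0,0],[-0.6,1,0],1]
    - [[0,0,0],[-0.6,1,0],1]

```text
time: 15.52
tool_pos: [0.465, 0.2224, 0.1875]
tcp_rot: [-1.871, -2.523, -0.001]
wrist_force: [0.4, -0.4, 0.9]
width: 0.0
```

Run:
```python
from h import *
s=status.read_state(); print(s['tool_pos'],s['time'])
strip2(f='8')
p,d,ci=snap('top');W,m=lab(p,d,ci,300,420,160,280,.092,.106);c,e=circ(m);print('top lid',e,ray(ci,*e[0],.099))
W,ms=lab(p,d,ci,150,545,80,305,.038,.052)
r=cv2.minAreaRect(W[ms][:,:2].astype(np.float32));print('shelf',r)
# front edge line in initial top image
z=np.load('pics/top0.npz');W,ms=lab(z['p'],z['d'],{k:z[k] for k in'KRt'},190,545,210,305,.038,.052)
E=[]
for u in range(205,530):
    v=np.nonzero(ms[:,u])[0]
    if len(v):E.append(ray({k:z[k] for k in'KRt'},u,v.max()+.5,.045)[:2])
x,y,_,_=cv2.fitLine(np.array(E,np.float32),cv2.DIST_HUBER,0,.01,.01).ravel();print('front edge normal yaw',np.degrees(np.arctan(-x/y)))
```

```text
[0.46504583 0.22241924 0.18752229] 15.525
scene strip line 13.5 -166.5 mid (np.float32(0.5547523), np.float32(-0.027464164)) size (0.0483931228518486, 0.018005909398198128) lid mean [ 0.5803 -0.0212]
top strip line 13.2 -166.8 mid (np.float32(0.5531228), np.float32(-0.02753941)) size (0.04858554154634476, 0.016844885423779488) lid mean [ 0.5755 -0.022 ]
top lid ((357.25457763671875, 208.70948791503906), (70.627685546875, 70.94811248779297), 133.1682586669922) [ 0.57521939 -0.02204845  0.099     ]
shelf ((0.6163804531097412, -0.013423830270767212), (0.2183421552181244, 0.5213424563407898), 13.741904258728027)
front edge normal yaw 13.756107
```

View pics/top_8.png

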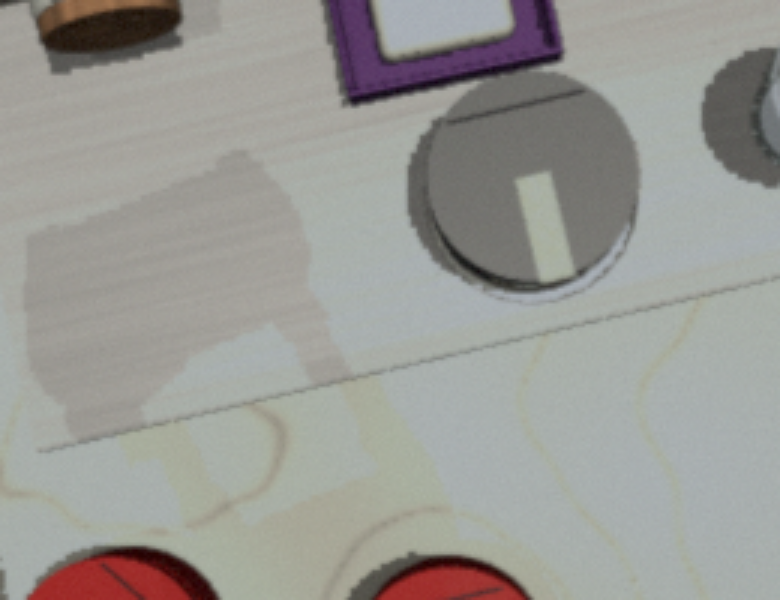

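The strip points straight out of the front, with an error of about 0.5°. I'll check the bystanders and the lid height, then hand in.

Run:
```python
from h import *
z=np.load('pics/top0.npz');p,d,ci=snap('top')
W,m=lab(p,d,ci,325,385,180,235,.09,.11);P=W[m];A=np.c_[P[:,:2],np.ones(len(P))]
print('lid z',np.median(P[:,2]),np.linalg.lstsq(A,P[:,2],rcond=None)[0][:2])
D=cv2.absdiff(p,z['p']).max(2)
print('dish diff',(D[115:160,285:375]>40).sum(),'tumbler diff',(D[145:215,410:495]>40).sum())
order.finish_job()
```

```text
lid z 0.09830027866112952 [-0.00284169 -0.00175998]
dish diff 0 tumbler diff 0
the job is handed in; nothing more can be done
```

The talc tub is in the round pocket with its label facing straight out of the open front. I handed the job in at about 16 s; no verdict is reported.

- **Sliding:** I pushed the tub along the shelf with the half-open fingers set low on its wall until it dropped into the pocket. Afterwards the lid was level at z of about 0.098–0.099 m, where 0.099 m was expected.
- **Turning:** I pressed a closed fingertip on the lid's edge with about 7–8 N and dragged it round in two strokes. Then I lifted the arm clear.
- **Label direction:** With the arm clear, the paper strip reads −166.5° in the scene camera and −166.8° in the top camera. The shelf's front faces −166.25°, so the label is off by about 0.5°.
- **Bystanders:** The dish and tumbler areas in the top camera show no change from the first picture.
- **Disagreements:** The two cameras put the lid's centre up to 5 mm apart. While the arm was partly blocking the view, strip readings from −168° to −154° (scene) and off by up to 40° (top) did not match. I relied on the unobstructed readings instead.

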